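Lay out the rum service for two

TASK

Set out the rum service: move the wooden muddler from the dish to the long brass outline along the front edge of the slate board, lying along it, and lay the bottle opener flat in the middle of the emptied dish. Stand the amber tumbler centred on the cork coaster, the green tumbler centred on the white coaster, and the decanter midway between them on the board's round brass outline. Keep the glassware upright and leave the rum bottle where it stands.

Things in the scene. Friction and masses are not known exactly. Their poses are not given: they have to be found in the camera images.
- board: Fixed dark slate board, 150 (x) x 340 (y) x 12 mm high; yaw within 0.2 rad. Origin: centre of underside; its -x edge is the front, nearest the robot. Drawn on its top: a round brass outline 72 mm across centred at its x +20, y 0 mm (decanter); a long brass outline 36 x 136 mm centred at its x -50, y 0 mm, long side along its y (muddler). Coasters lie at its x +20, y +115 and -115 mm.
- cork_coaster: Fixed round tan cork coaster, 90 mm across, 4 mm thick, on the board at either end (its top 16 mm above the work surface). Origin: centre of its underside.
- white_coaster: Fixed round white ceramic coaster, 90 mm across, 4 mm thick, on the board at the other end (its top 16 mm above the work surface). Origin: centre of its underside.
- dish: Fixed round white ceramic dish with dark speckles, at the left or right side; 172 mm across the rim, 20 mm high, flat inner floor 6 mm above its underside, about 150 mm across; wall 5 mm, leaning outward. Origin: centre of its underside, z up. Holds the muddler at the start; only one thing fits flat in its middle.
- muddler: Loose small wooden muddler lying in the dish, 120 mm long (its x), 22 mm wide (its y), 24 mm high; it does not roll; about 70 g. The slightly thicker head with two dark rings is at +x; either way round will do. Origin: underside, at mid length; z up.
- opener: Loose flat aluminium bottle opener lying on the work surface, 120 mm long (its x), 8 mm thick; handle 18 mm wide from x -60 to +30 mm, then an open square head 30 mm wide to x +60 mm; about 60 g; its length within about 15 degrees of world y. Origin: underside, at mid length; z up; can be gripped across the handle there.
- amber_tumbler: Loose heavy amber glass tumbler, straight-sided, 66 mm outside diameter, 85 mm high, open on top, wall 5 mm, about 0.3 kg. Origin: centre of its underside, z up.
- green_tumbler: Loose heavy green glass tumbler, straight-sided, 66 mm outside diameter, 85 mm high, open on top, wall 5 mm, about 0.3 kg. Origin: centre of its underside, z up.
- decanter: Loose slim clear glass decanter with a steel cap that stays shut, 212 mm high, about 0.45 kg: body 64 mm diameter up to 105 mm, shoulder up to 142 mm, straight neck 26 mm diameter from 142 to 184 mm, cap about 32 mm across from 192 mm to the top. Origin: centre of its underside, z up.
- rum_bottle: Loose closed brown rum bottle with a paper label, 74 mm diameter, 270 mm high, about 0.9 kg, on the side of the board away from the dish; must stay where it is. Origin: centre of its underside, z up.

How it is judged:
By the outcome, as a careful person would: the job done as asked, in the order asked, and still so for the second after the job is handed in, with the robot touching nothing.
It also fails if it takes over 136 s, if anything falls off the work surface, if the arm or the gripper's body presses on something with over 40 N, if the wrist force passes 120 N, or if a joint passes its speed limit or range.

ROBOT

A 6-joint arm with a two-finger parallel gripper is mounted at the origin on the work surface. World frame = base frame: x ahead of the robot, y to its left, z up, the work surface at z = 0. Lengths are in m, angles in rad, forces in N, time in s.
With the tool pointing down it reaches from about 0.375 to 0.9 m from the base axis. Payload 3.1 kg.
Tool frame: the origin (TCP) lies between the finger pads; the fingertips stand robot.finger_overhang ahead of it and the grasp point (between the pads) lies 3 mm ahead of it (robot.finger_overhang is the distance from the TCP to the fingertips, in m); z points along the fingers, y is the line along which they close (so a half turn about z gives the same grasp; the last joint's range is limited). The gripper opens to 87 mm and grips with 3 to 60 N. Pads are 19 mm wide; open, the fingers measure 117 mm over their backs; the gripper's body (75 mm by 190 mm) begins 51 mm behind the grasp point.
Start: joints at [-0.178, 0.527, 1.433, -0, 1.181, -0.178], TCP at [0.625, 0, 0.245] pointing down, gripper open.
Joint ranges: [-3.08, 3.08], [-0.75, 2.2], [0.22, 2.44], [-1.43, 4.57], [0, 2.65], [-2.85, 2.85]. Speed limits (rad/s): [2.79, 2.79, 3.14, 3.14, 3.14, 3.14].

INTERFACE

Orientations are given as a unit quaternion [x, y, z, w].
In Python, from rig import get_obs, vision, hand_in, nets, robot gives the robot as it stands.
- The arm moves only by the tool apply_moves, never from a script. Its argument "series" is a list of rows, each an object with "offset": the shift along the world's x, y, z in cm, a list of three; "rot": the turn, a rotation vector about the world's x, y, z in degrees, a list of three. A call has 1 to 20 rows; each row is the pose to reach, as a shift and turn from the pose commanded when the call began; what a row does not reach only later rows make up. A row lasts 1/10 s, in which the tool goes at most 50 mm and 8.59 degrees, less where a joint would pass 70% of its speed; a pose out of reach is approached as far as the arm can. A call with a gripper value outside its range is refused whole. "hand" is the opening, from 0 (shut) to 1 (fully open), set as the call begins (left out, the last holds). The fingers move at their own pace and stop on an object; "newtons" is the grip in N (left out, the last holds). Time passes only in rows, so rows that repeat a pose let the fingers close. It gives the time, the measured TCP pose, the force, the opening and the grip force at its end, in the units of the state.
- get_obs(): the state, without advancing time (a new reading comes with each control period).
- vision.camera(name): name is "scene" or "side" or "wrist"; returns the picture (384x512x3 uint8, red, green, blue); there is no depth.
- vision.calibration(name): a dict with "K" (3x3 intrinsics, pixels), "R" (3x3) and "t" (3): a world point X has camera coordinates R X + t. Camera axes: x right, y down, z forward; pixel columns grow to the right and rows downward; lengths in m; the calibration is good to about 2 mm. A picture is of the moment at which its call begins: read the wrist's pose just before it. calibration takes no time and is no camera call; for the wrist camera it gives the pose at the moment of the call.
- hand_in(): hands the job in; it is judged then, once.
Trained networks look in the newest picture that a camera, given by its name, has taken for a name from the list of things; names that differ only in an ending like _2 or _b are one class to them, and where a whole thing is asked for, a point or a joint stands for the part that bears it (a point fixed in the world has none). Each returns a list of dicts, best first, with "conf" (0 to 1); they miss things now and then, are a little off and sometimes report something else, mostly with a low value. They report only what shows in the picture. A call takes as long as a camera call.
- nets.search_frame(camera, query): "centre" ([x, y, z] in m, in world coordinates, good to about 4 mm: the middle of the surface that is visible of it).
- nets.spot_point(camera, query): "centre" ([x, y, z] in m, in world coordinates, good to about 4 mm: a listed point, or the origin of a listed thing).
The state is a dict: "time": time; "q": joint angles; "joint_velocities": joint speeds; "joint_torque": joint torques, N m; "position": TCP position; "tool_rot": TCP orientation; "ft_force": force on the tool from outside, world axes, zero at the start; "moment": the same for the moment, N m; "grip_width": finger opening in m; "grip_force": force on a finger pad.
Only numpy, scipy, OpenCV 4.12 (cv2) and the standard library are available. Lean on these libraries where they do the work, as an engineer would, in place of code of your own. Each camera call takes 0.05 s, during which the arm holds its last target. There are 200 camera calls.

## Working session

There is one attempt and no reset: what is moved stays moved. The work goes in short steps, Python scripts to look and compute and a tool call to move; the robot and the scene stay as the last step left them, time stands still between calls to the robot, and variables do not carry over. Pictures are saved under pics/ and viewed, at most 14 in all, crops included, and the job is handed in when it is done.

Besides the shell and the picture viewer there is one more tool, called as name(argument=value, ...) on one line, values as JSON. apply_moves: Moves the arm, as the interface text tells. Its arguments: {"type":"object","properties":{"series":{"type":"array"},"hand":{"type":"number"},"newtons":{"type":"number"}},"required":["series"]}

```bash
mkdir -p pics; ls
python3 - <<'E'
from rig import get_obs, vision, nets, robot
import cv2
print(robot.finger_overhang, get_obs())
for c in ("scene","side","wrist"):
    im=vision.camera(c); cv2.imwrite(f"pics/{c}0.png",im[:,:,::-1])
    for n in ["board","cork_coaster","white_coaster","dish","muddler","opener","amber_tumbler","green_tumbler","decanter","rum_bottle"]:
        r=nets.spot_point(c,n)
        print(c,n,[(([round(float(v),3) for v in d["centre"]]),round(d["conf"],2)) for d in r[:2]])
print(get_obs()["time"])
E
```

```text
pics
0.022 {'time': 0.0, 'q': array([-1.78503260e-01,  5.28476775e-01,  1.43389883e+00,  2.16810216e-05,
        1.18138377e+00, -1.78491447e-01]), 'joint_velocities': array([-0.00040855,  0.00046783, -0.00088726, -0.00030681,  0.00016284,
        0.00107559]), 'joint_torque': array([-5.45745443e-04, -4.40045428e+01, -1.76593530e+01,  6.32597599e-02,
        5.83207863e-02, -1.53719384e-04]), 'position': array([6.24319221e-01, 1.56032587e-04, 2.43566165e-01]), 'tool_rot': array([ 7.07113460e-01,  7.07099272e-01, -6.09634757e-04, -8.95613549e-04]), 'ft_force': array([-0.03448795,  0.37522065, -0.24668819]), 'moment': array([0.01546943, 0.05416286, 0.08157702]), 'grip_force': 0.0, 'grip_width': 0.08680854060043935}
scene board [([0.628, 0.031, -0.004], 0.71)]
scene cork_coaster [([0.653, -0.082, 0.012], 0.79)]
scene white_coaster [([0.639, 0.143, 0.014], 0.69)]
scene dish [([0.604, -0.336, 0.003], 0.59)]
scene muddler [([0.605, -0.343, 0.002], 0.69)]
scene opener [([0.447, -0.083, -0.002], 0.84)]
scene amber_tumbler [([0.448, 0.106, 0.005], 0.77)]
scene green_tumbler []
scene decanter 
[... 299 characters left out ...]
0.343, 0.006], 0.87)]
side opener [([0.45, -0.081, -0.0], 0.7)]
side amber_tumbler [([0.449, 0.103, -0.002], 0.75)]
side green_tumbler [([0.44, 0.254, -0.007], 0.74), ([0.652, -0.082, 0.013], 0.48)]
side decanter [([0.44, -0.243, -0.003], 0.56)]
side rum_bottle [([0.597, 0.344, -0.003], 0.79), ([0.604, -0.341, 0.001], 0.32)]
wrist board [([0.625, 0.031, 0.003], 0.91)]
wrist cork_coaster [([0.653, -0.081, 0.01], 0.77)]
wrist white_coaster [([0.642, 0.144, 0.008], 0.58)]
wrist dish []
wrist muddler []
wrist opener [([0.446, -0.085, -0.001], 0.71)]
wrist amber_tumbler [([0.451, 0.105, 0.002], 0.66)]
wrist green_tumbler []
wrist decanter [([0.442, -0.245, -0.002], 0.58)]
wrist rum_bottle []
1.65
```

View pics/scene0.png

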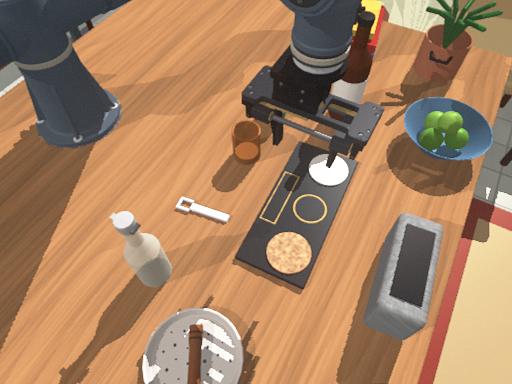

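View pics/side0.png

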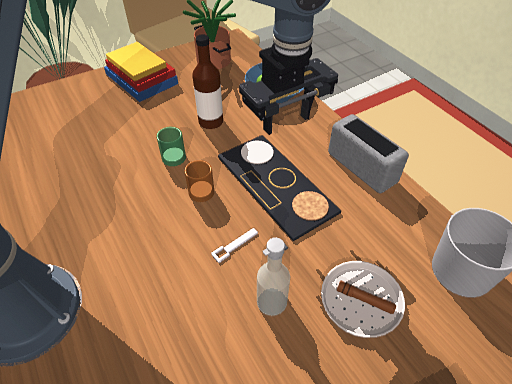

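View pics/wrist0.png

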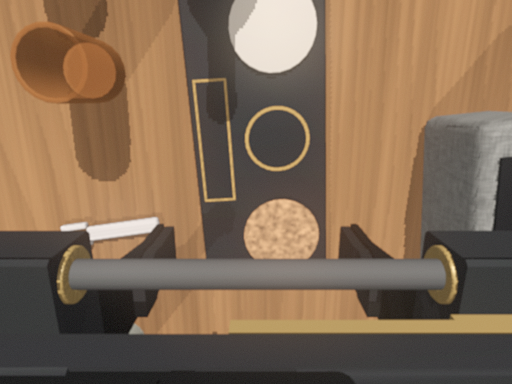

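The scene view shows everything. The muddler lies in the dish at about (195,355), with the opener at (203,210), the decanter at (145,255) and amber at (246,142). The green tumbler is hidden there, but the side view shows it at (172,146). Next I'll get precise centres and yaws by segmentation.

```bash
cat > h.py <<'E'
import numpy as np, cv2
from rig import vision, get_obs
def ray(cal,uv,z):
    K,R,t=(np.array(cal[k],float) for k in("K","R","t"))
    C=-R.T@t; uv=np.atleast_2d(np.array(uv,float))
    d=np.c_[uv,np.ones(len(uv))]@np.linalg.inv(K).T@R
    return C+d*((z-C[2])/d[:,2])[:,None]
def proj(cal,X):
    p=np.atleast_2d(X)@np.array(cal["R"]).T+np.array(cal["t"]); q=p@np.array(cal["K"]).T
    return q[:,:2]/q[:,2:]
def blob(mask,cal,c,rad,z):
    """largest blob of the mask within a circle (world) -> pixels"""
    a=np.linspace(0,6.28,40); P=np.c_[c[0]+rad*np.cos(a),c[1]+rad*np.sin(a),np.full(40,z)]
    roi=np.zeros(mask.shape,np.uint8); cv2.fillPoly(roi,[proj(cal,P).astype(np.int32)],1)
    m=cv2.morphologyEx(mask.astype(np.uint8)*roi,cv2.MORPH_CLOSE,np.ones((3,3)))
    n,l,s,_=cv2.connectedComponentsWithStats(m)
    if n<2: return None
    k=1+np.argmax(s[1:,4]); m=(l==k).astype(np.uint8); return m
def axis(m,cal,z):
    """minAreaRect in the plane z: centre, long angle (deg), sides mm"""
    v,u=np.nonzero(m); P=ray(cal,np.c_[u,v],z)[:,:2]*1000
    (c,s,a)=cv2.minAreaRect(P.astype(np.float32)); 
    if s[0]<s[1]: a+=90
    return np.round(c,1),round((a+90)%180-90,1),np.round(s,1)
E
python3 - <<'E'
from h import *
for n in("scene","side","wrist"):
    im=cv2.imread(f"pics/{n}0.png"); cal=vision.calibration(n)
    h,s,v=[x.astype(int) for x in cv2.split(cv2.cvtColor(im,cv2.COLOR_BGR2HSV))]
    T={"muddler":((h<18)&(s>90)&(v<150),(.605,-.343),.070,.025),
       "opener":((s<60)&(v>140),(.447,-.083),.085,.008),
       "cork":((s>50)&(v>90),(.653,-.082),.06,.016),
       "white":((s<70)&(v>120),(.642,.144),.06,.016),
       "brass":((s>90)&(v>90),(.647,.031),.05,.012),
       "long":((s>90)&(v>90),(.577,.028),.072,.012),
       "board":((v<75),(.627,.031),.2,.012)}
    for k,(m,c,r,z) in T.items():
        b=blob(m,cal,c,r,z)
        if b is not None and b.sum()>30: print(n,k,b.sum(),*axis(b,cal,z))
E
```

```text
scene muddler 689 [ 599.8 -331.9] -59.8 [22.8 92. ]
scene opener 472 [446.4 -81.9] 8.8 [120.   31.7]
scene cork 1553 [654.8 -83.6] 29.1 [90.2 88.5]
scene white 1113 [644.6 148. ] -86.5 [96.3 96.4]
scene brass 217 [647.9  31.6] -63.8 [71.2 73.2]
scene long 1254 [549.9  26.3] -86.6 [ 93.3 138.3]
scene board 985 [589.3 150.2] 70.2 [195.3  93.2]
side muddler 633 [ 602.  -345.5] -57.7 [ 26.2 119.2]
side opener 381 [441.6 -80.7] 12.4 [119.5  32.8]
side cork 934 [660.  -80.9] 16.9 [107.2  89.6]
side white 608 [638.6 145.8] 23.1 [89.1 88.7]
side brass 139 [644.8  30.6] 59.0 [71.2 71.1]
side long 500 [525.1  26.6] -86.6 [ 42.3 129.5]
side board 4211 [622.8  27.6] -86.6 [152.6 343.9]
wrist opener 1254 [446.2 -81. ] 4.3 [121.3  28.4]
wrist cork 4237 [660.5 -75.6] 0.0 [103.5  78.1]
wrist white 5565 [641.3 134.9] 0.0 [90.5 68.6]
wrist brass 945 [647.3  31.2] -87.6 [72.8 73.3]
wrist long 4042 [529.6  25.9] -86.6 [ 49.8 135.3]
wrist board 2670 [602.   79.9] -76.3 [ 49.8 197.6]
```

Board yaw is +3.4°. That puts the ring at (0.647,0.031), cork at (0.6535,-0.084), white at (0.640,0.146) and the long outline at (0.577,0.027). In all three pictures the opener lies roughly along world x, not y as described, so I'll go by the pictures. Next, a hover near the dish to look.

apply_moves(series=[{"offset":[0.5,-10,0],"rot":[0,0,8]},{"offset":[1,-20,0],"rot":[0,0,16]},{"offset":[1.5,-30,0],"rot":[0,0,24]},{"offset":[1.7,-40.5,0],"rot":[0,0,31]},{"offset":[1.7,-40.5,0],"rot":[0,0,31]},{"offset":[1.7,-40.5,0],"rot":[0,0,31]},{"offset":[1.7,-40.5,0],"rot":[0,0,31]},{"offset":[1.7,-40.5,0],"rot":[0,0,31]},{"offset":[1.7,-40.5,0],"rot":[0,0,31]},{"offset":[1.7,-40.5,0],"rot":[0,0,31]},{"offset":[1.7,-40.5,0],"rot":[0,0,31]}], hand=0.6)

```text
time: 2.75
position: [0.6418, -0.4037, 0.2441]
tool_rot: [0.492, 0.87, 0.001, -0.001]
ft_force: [0.0, -0.3, 0.6]
grip_width: 0.0522
grip_force: 0.0
```

Run:
```python
from h import *
print(get_obs()["position"],get_obs()["tool_rot"])
cal=vision.calibration("wrist"); im=vision.camera("wrist")[:,:,::-1].copy(); cv2.imwrite("pics/w1.png",im)
h,s,v=[x.astype(int) for x in cv2.split(cv2.cvtColor(im,cv2.COLOR_BGR2HSV))]
b=blob((h<18)&(s>90)&(v<150),cal,(.603,-.345),.072,.028)
print(axis(b,cal,.028))
d=blob((s<50)&(v>100),cal,(.604,-.341),.1,.02); print(axis(d,cal,.02))
s2=vision.camera("side")[:,:,::-1].copy(); cs=vision.calibration("side")
h,s,v=[x.astype(int) for x in cv2.split(cv2.cvtColor(s2,cv2.COLOR_BGR2HSV))]
d=blob((s<50)&(v>100)|(h<18)&(s>90)&(v<150),cs,(.604,-.341),.1,.02)
c=np.vstack([x[:,0] for x in cv2.findContours(d,0,1)[0]]);e=cv2.fitEllipse(cv2.convexHull(c)); print("side dish",ray(cs,e[0],.02),e)
```

```text
[ 0.64182471 -0.40369071  0.24409597] [ 4.92234499e-01  8.70462113e-01  5.30496140e-04 -7.91376126e-04]
(array([ 606.5, -343.5]), -58.5, array([ 20.3, 116.5]))
(array([ 600.9, -339.2]), 72.3, array([170.3, 168.9]))
side dish [[ 0.59320545 -0.35233177  0.02      ]] ((364.29132080078125, 302.7490539550781), (76.26428985595703, 96.49435424804688), 128.18228149414062)
```

View pics/w1.png

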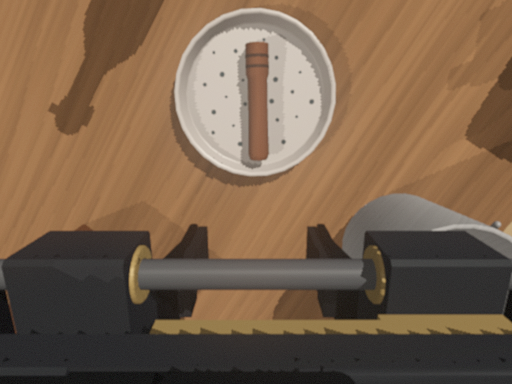

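The wrist view shows the muddler in the dish at px (258,100), heading straight up the image as planned, with the fingers at 52 mm. Descending to it.

apply_moves(series=[{"offset":[-2,3,-3],"rot":[0,0,0.5]},{"offset":[-3.7,6,-6],"rot":[0,0,0.5]},{"offset":[-3.7,6,-10],"rot":[0,0,0.5]},{"offset":[-3.7,6,-14],"rot":[0,0,0.5]},{"offset":[-3.7,6,-17],"rot":[0,0,0.5]},{"offset":[-3.7,6,-19.5],"rot":[0,0,0.5]},{"offset":[-3.7,6,-20.8],"rot":[0,0,0.5]},{"offset":[-3.7,6,-21.3],"rot":[0,0,0.5]},{"offset":[-3.7,6,-21.3],"rot":[0,0,0.5]},{"offset":[-3.7,6,-21.3],"rot":[0,0,0.5]},{"offset":[-3.7,6,-21.3],"rot":[0,0,0.5]}])

```text
time: 3.95
position: [0.6059, -0.3456, 0.0333]
tool_rot: [0.489, 0.873, -0.0, 0.002]
ft_force: [-0.0, -0.0, -0.1]
grip_width: 0.0523
grip_force: 0.0
```

apply_moves(series=[{"offset":[0,0,0],"rot":[0,0,0]},{"offset":[0,0,0],"rot":[0,0,0]},{"offset":[0,0,0],"rot":[0,0,0]},{"offset":[0,0,0],"rot":[0,0,0]},{"offset":[0,0,0],"rot":[0,0,0]},{"offset":[0,0,0],"rot":[0,0,0]},{"offset":[0,0,0],"rot":[0,0,0]},{"offset":[0,0,0],"rot":[0,0,0]}], hand=0, newtons=20)

```text
time: 4.75
position: [0.6051, -0.345, 0.0316]
tool_rot: [0.489, 0.872, 0.0, 0.0]
ft_force: [0.3, 0.0, 1.7]
grip_width: 0.0218
grip_force: 20.0
```

Muddler gripped at 21.8 mm. Carrying it to the long outline.

apply_moves(series=[{"offset":[0,0,2],"rot":[0,0,0]},{"offset":[0,0,5],"rot":[0,0,0]},{"offset":[0,1,8],"rot":[0,0,-2]},{"offset":[0,3,10],"rot":[0,0,-4]},{"offset":[0,6.5,10],"rot":[0,0,-7]},{"offset":[0,10.5,10],"rot":[0,0,-10]},{"offset":[0,14.5,10],"rot":[0,0,-13]},{"offset":[-0.5,18.5,10],"rot":[0,0,-16]},{"offset":[-1,22.5,10],"rot":[0,0,-19]},{"offset":[-1.5,26.5,10],"rot":[0,0,-22]},{"offset":[-2,30.5,10],"rot":[0,0,-25]},{"offset":[-2.5,34,9],"rot":[0,0,-27]},{"offset":[-2.8,36.5,8],"rot":[0,0,-28]},{"offset":[-2.8,37.1,7],"rot":[0,0,-28]},{"offset":[-2.8,37.1,6],"rot":[0,0,-28]},{"offset":[-2.8,37.1,5],"rot":[0,0,-28]},{"offset":[-2.8,37.1,5],"rot":[0,0,-28]},{"offset":[-2.8,37.1,5],"rot":[0,0,-28]}])

```text
time: 6.55
position: [0.5772, 0.0247, 0.0811]
tool_rot: [0.686, 0.728, -0.0, -0.0]
ft_force: [-0.3, 0.6, -0.3]
grip_width: 0.0218
grip_force: 20.0
```

```bash
cat >> h.py <<'E'
def yaw():
    from scipy.spatial.transform import Rotation as Ro
    y=Ro.from_quat(get_obs()["tool_rot"]).as_matrix()[:,1]; return np.degrees(np.arctan2(y[1],y[0]))
E
python3 - <<'E'
from h import *
print(get_obs()["position"],yaw())
a=vision.camera("side");b=vision.camera("scene")
cv2.imwrite("pics/m.png",np.hstack([cv2.resize(a[120:260,180:350],None,fx=2.3,fy=2.3),cv2.resize(b[130:300,220:390],None,fx=1.9,fy=1.9)[:322]])[:,:,::-1])
im=a[:,:,::-1].copy()
E
```

```text
[0.57720219 0.02469291 0.08112698] 3.39768729503223
```

View pics/m.png

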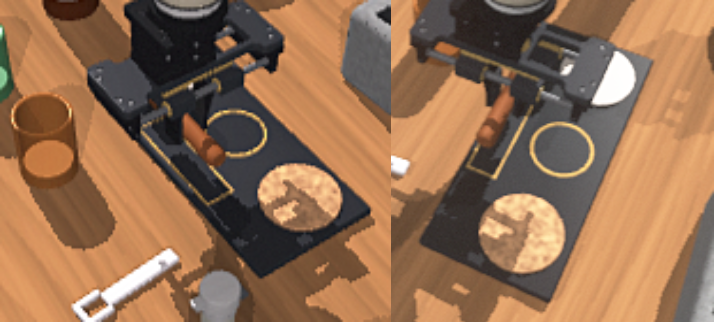

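The muddler is held level over the long outline. Lowering and releasing.

apply_moves(series=[{"offset":[0,0.1,-1.5],"rot":[0,0,0]},{"offset":[0,0.1,-2.8],"rot":[0,0,0]},{"offset":[0,0.1,-3.6],"rot":[0,0,0]},{"offset":[0,0.1,-4.1],"rot":[0,0,0]},{"offset":[0,0.1,-4.3],"rot":[0,0,0]},{"offset":[0,0.1,-4.3],"rot":[0,0,0]},{"offset":[0,0.1,-4.3],"rot":[0,0,0]},{"offset":[0,0.1,-4.3],"rot":[0,0,0]}])

```text
time: 7.45
position: [0.5773, 0.027, 0.039]
tool_rot: [0.685, 0.728, 0.0, 0.0]
ft_force: [0.5, 0.4, 0.3]
grip_width: 0.022
grip_force: 20.0
```

apply_moves(series=[{"offset":[0,0,0],"rot":[0,0,0]},{"offset":[0,0,0],"rot":[0,0,0]},{"offset":[0,0,0],"rot":[0,0,0]},{"offset":[0,0,0],"rot":[0,0,0]},{"offset":[0,0,0],"rot":[0,0,0]},{"offset":[0,0,1],"rot":[0,0,0]},{"offset":[0,0,3],"rot":[0,0,0]},{"offset":[0,0,6],"rot":[0,0,0]},{"offset":[0,0,10],"rot":[0,0,0]},{"offset":[0,0,14],"rot":[0,0,0]},{"offset":[0,0,14],"rot":[0,0,0]}], hand=0.5)

```text
time: 8.55
position: [0.5808, 0.0267, 0.185]
tool_rot: [0.685, 0.728, 0.004, 0.005]
ft_force: [1.1, -0.4, 0.2]
grip_width: 0.0436
grip_force: 0.0
```

apply_moves(series=[{"offset":[-1,-2,1],"rot":[0,0,8.5]},{"offset":[-2,-4,2],"rot":[0,0,17]},{"offset":[-3,-6,2],"rot":[0,0,25.5]},{"offset":[-4,-8,2],"rot":[0,0,34]},{"offset":[-5.5,-10.7,2],"rot":[0,0,42.5]},{"offset":[-5.5,-10.7,2],"rot":[0,0,51]},{"offset":[-5.5,-10.7,2],"rot":[0,0,59.5]},{"offset":[-5.5,-10.7,2],"rot":[0,0,68]},{"offset":[-5.5,-10.7,2],"rot":[0,0,76.5]},{"offset":[-5.5,-10.7,2],"rot":[0,0,85]},{"offset":[-5.5,-10.7,2],"rot":[0,0,93]},{"offset":[-5.5,-10.7,2],"rot":[0,0,93]},{"offset":[-5.5,-10.7,2],"rot":[0,0,93]},{"offset":[-5.5,-10.7,2],"rot":[0,0,93]}])

```text
time: 9.95
position: [0.5218, -0.0799, 0.1985]
tool_rot: [-0.056, 0.998, 0.0, -0.0]
ft_force: [-1.1, -0.0, -0.0]
grip_width: 0.0432
grip_force: 0.0
```

Run:
```python
from h import *
cal=vision.calibration("wrist"); o=get_obs(); im=vision.camera("wrist")[:,:,::-1].copy()
print(o["position"],yaw(),o["q"][5])
h,s,v=[x.astype(int) for x in cv2.split(cv2.cvtColor(im,cv2.COLOR_BGR2HSV))]
b=blob((s<60)&(v>140),cal,(.446,-.083),.08,.008); print(axis(b,cal,.008))
def hand(b,cal):
    vv,u=np.nonzero(b);P=ray(cal,np.c_[u,vv],.008)[:,:2]; x=P[:,0]
    P=P[(x>.430)&(x<.495)]; print("handle",P.mean(0),len(P), cv2.fitLine(P.astype(np.float32),2,0,.001,.001).ravel(), "xr",x.min(),x.max())
hand(b,cal)
sc=vision.camera("scene"); cs=vision.calibration("scene")
h,s,v=[x.astype(int) for x in cv2.split(cv2.cvtColor(sc,cv2.COLOR_RGB2HSV))]
b=blob((s<60)&(v>140),cs,(.446,-.083),.08,.008); hand(b,cs)
sd=vision.camera("side")
cv2.imwrite("pics/o.png",np.hstack([cv2.resize(sd[120:280,180:350],(408,384)),im[:,:,::-1][:,60:452]])[:,:,::-1])
```

```text
[ 0.52181396 -0.07989384  0.19848155] 96.40993097626863 -2.046056968122097
(array([445.7, -82.4]), 7.4, array([119. ,  30.3]))
handle [ 0.46162223 -0.07914334] 1319 [ 0.98727244  0.15903798  0.46162224 -0.07914334] xr 0.38519949673651144 0.5051016102336444
handle [ 0.46276822 -0.08012155] 248 [ 0.98569936  0.1685133   0.46276823 -0.08012155] xr 0.3858436470959952 0.506313995342428
```

View pics/o.png

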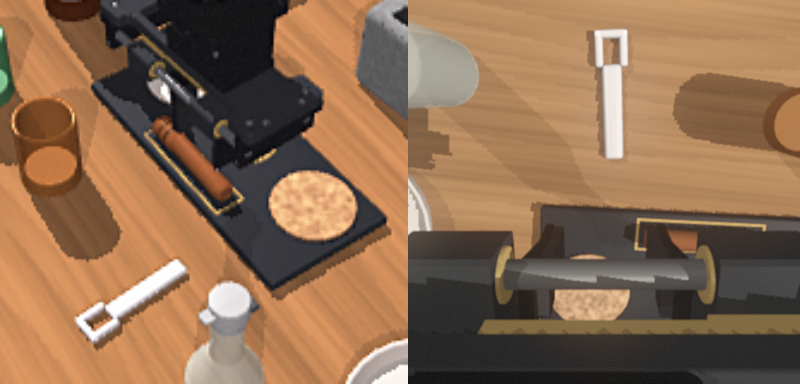

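The muddler lies inside its outline. The opener sits at (0.4455,-0.0817) with its length at 9.3° from x and its head towards the robot. Descending across the handle.

apply_moves(series=[{"offset":[-3.8,-0.1,-2],"rot":[0,0,1.5]},{"offset":[-7.6,-0.2,-5],"rot":[0,0,3]},{"offset":[-7.6,-0.2,-9],"rot":[0,0,3]},{"offset":[-7.6,-0.2,-12.5],"rot":[0,0,3]},{"offset":[-7.6,-0.2,-15],"rot":[0,0,3]},{"offset":[-7.6,-0.2,-16.5],"rot":[0,0,3]},{"offset":[-7.6,-0.2,-17.1],"rot":[0,0,3]},{"offset":[-7.6,-0.2,-17.3],"rot":[0,0,3]},{"offset":[-7.6,-0.2,-17.3],"rot":[0,0,3]},{"offset":[-7.6,-0.2,-17.3],"rot":[0,0,3]},{"offset":[-7.6,-0.2,-17.3],"rot":[0,0,3]},{"offset":[-7.6,-0.2,-17.3],"rot":[0,0,3]}])

```text
time: 11.3
position: [0.4464, -0.0821, 0.0262]
tool_rot: [-0.083, 0.997, -0.0, 0.001]
ft_force: [0.5, -0.3, -0.7]
grip_width: 0.0433
grip_force: 0.0
```

apply_moves(series=[{"offset":[0,0,-0.2],"rot":[0,0,0]},{"offset":[0,0,-0.2],"rot":[0,0,0]},{"offset":[0,0,-0.2],"rot":[0,0,0]}])

```text
time: 11.6
position: [0.4459, -0.0819, 0.0235]
tool_rot: [-0.083, 0.997, 0.0, -0.0]
ft_force: [0.6, -0.9, 0.1]
grip_width: 0.0433
grip_force: 0.0
```

apply_moves(series=[{"offset":[0,0,0],"rot":[0,0,0]},{"offset":[0,0,0],"rot":[0,0,0]},{"offset":[0,0,0],"rot":[0,0,0]},{"offset":[0,0,0],"rot":[0,0,0]},{"offset":[0,0,0],"rot":[0,0,0]},{"offset":[0,0,0],"rot":[0,0,0]}], hand=0, newtons=25)

```text
time: 12.2
position: [0.446, -0.082, 0.0235]
tool_rot: [-0.083, 0.997, 0.0, -0.0]
ft_force: [0.1, -0.1, -0.2]
grip_width: 0.0174
grip_force: 25.0
```

Opener gripped. Carrying it around the decanter to the dish.

apply_moves(series=[{"offset":[0,0,2],"rot":[0,0,0]},{"offset":[0,0,5],"rot":[0,0,0]},{"offset":[2,0,8],"rot":[0,0,0]},{"offset":[5.5,0,9],"rot":[0,0,0]},{"offset":[9,-1,9],"rot":[0,0,0]},{"offset":[12,-3.5,9],"rot":[0,0,0]},{"offset":[14.5,-6.5,9],"rot":[0,0,0]},{"offset":[15.6,-10,9],"rot":[0,0,0]},{"offset":[15.6,-14,9],"rot":[0,0,0]},{"offset":[15.6,-18,9],"rot":[0,0,0]},{"offset":[15.6,-21.5,8],"rot":[0,0,0]},{"offset":[15.6,-24.5,7],"rot":[0,0,0]},{"offset":[15.6,-25.8,5.5],"rot":[0,0,0]},{"offset":[15.6,-25.8,4],"rot":[0,0,0]},{"offset":[15.6,-25.8,4],"rot":[0,0,0]},{"offset":[15.6,-25.8,4],"rot":[0,0,0]},{"offset":[15.6,-25.8,4],"rot":[0,0,0]}])

```text
time: 13.9
position: [0.6025, -0.3383, 0.0639]
tool_rot: [-0.084, 0.996, 0.0, 0.0]
ft_force: [-0.4, 0.7, -0.2]
grip_width: 0.0174
grip_force: 25.0
```

Run:
```python
from h import *
print(get_obs()["position"],yaw(),get_obs()["q"][5])
a=vision.camera("side");b=vision.camera("scene")
cv2.imwrite("pics/d.png",np.hstack([cv2.resize(a[200:360,280:440],(400,400)),cv2.resize(b[224:384,100:260],(400,400))])[:,:,::-1])
```

```text
[ 0.60248045 -0.33830788  0.06392646] 99.60711135726537 -2.411729754431026
```

View pics/d.png

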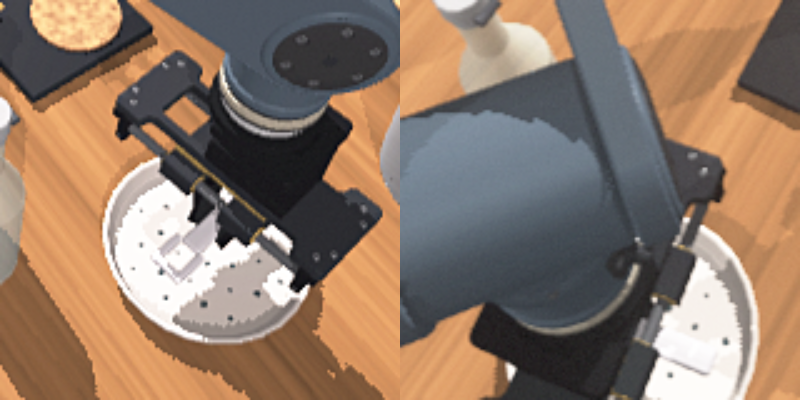

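The opener hangs level over the dish. Setting it down.

apply_moves(series=[{"offset":[0,-0.1,-1.2],"rot":[0,0,0]},{"offset":[0,-0.1,-2.3],"rot":[0,0,0]},{"offset":[0,-0.1,-3],"rot":[0,0,0]},{"offset":[0,-0.1,-3.3],"rot":[0,0,0]},{"offset":[0,-0.1,-3.4],"rot":[0,0,0]},{"offset":[0,-0.1,-3.4],"rot":[0,0,0]},{"offset":[0,-0.1,-3.4],"rot":[0,0,0]},{"offset":[0,-0.1,-3.4],"rot":[0,0,0]}])

```text
time: 14.8
position: [0.6015, -0.3406, 0.0296]
tool_rot: [-0.083, 0.997, 0.0, -0.001]
ft_force: [-1.6, 2.1, 3.8]
grip_width: 0.0178
grip_force: 25.0
```

apply_moves(series=[{"offset":[0,0,0],"rot":[0,0,0]},{"offset":[0,0,0],"rot":[0,0,0]},{"offset":[0,0,0],"rot":[0,0,0]},{"offset":[0,0,0],"rot":[0,0,0]},{"offset":[0,0,0.5],"rot":[0,0,0]},{"offset":[0,0,2],"rot":[0,0,0]},{"offset":[1,0,5],"rot":[0,0,0]},{"offset":[4,0,9],"rot":[0,0,0]},{"offset":[7,0,13],"rot":[0,0,0]},{"offset":[8,0,17],"rot":[0,0,0]},{"offset":[8,0,17],"rot":[0,0,0]},{"offset":[8,0,17],"rot":[0,0,0]},{"offset":[8,0,17],"rot":[0,0,0]}], hand=0.4)

```text
time: 16.1
position: [0.6807, -0.3403, 0.1987]
tool_rot: [-0.083, 0.997, 0.001, -0.001]
ft_force: [-0.4, 0.6, -0.3]
grip_width: 0.0348
grip_force: 0.0
```

Run:
```python
from h import *
cal=vision.calibration("wrist"); print(get_obs()["position"]); im=vision.camera("wrist")
cv2.imwrite("pics/w2.png",im[:,:,::-1])
```

```text
[ 0.68070841 -0.34034959  0.19872079]
```

View pics/w2.png

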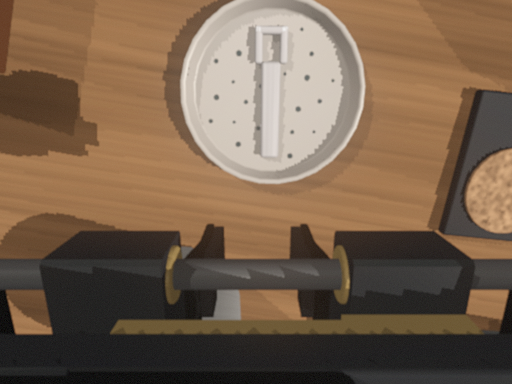

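The wrist view shows the opener lying flat in the dish at px (271,91), with the rim centred near (273,90). I'll put numbers on the offset and, while the arm is here, refine the tumbler centres by triangulating the side and scene views.

Run:
```python
from h import *
from rig import nets
cal=vision.calibration("wrist"); im=cv2.imread("pics/w2.png")
h,s,v=[x.astype(int) for x in cv2.split(cv2.cvtColor(im,cv2.COLOR_BGR2HSV))]
d=blob((s<45)&(v>95),cal,(.602,-.34),.1,.02)
c=np.vstack([x[:,0] for x in cv2.findContours(d,0,1)[0]]); P=ray(cal,c,.02)[:,:2]*1000
P=P[(c[:,1]>3)]; hull=cv2.convexHull(P.astype(np.float32))[:,0]
A=np.c_[2*hull,np.ones(len(hull))]; x=np.linalg.lstsq(A,(hull**2).sum(1),rcond=None)[0]
print("dish",x[:2],np.sqrt(x[2]+x[0]**2+x[1]**2))
o=[ray(cal,[p],.014)[0][:2]*1000 for p in [(271,25),(271,158),(272,91)]]; print("opener",o)
for c in("scene","side"):
    vision.camera(c)
    for n in["amber_tumbler","green_tumbler","decanter","dish"]:
        for f in (nets.spot_point,nets.spot_point):
            r=f(c,n); print(c,n,[np.round(k["centre"],4).tolist() for k in r[:1]])
```

```text
dish [ 600.37449472 -339.05338878] 84.73380419635433
opener [array([ 542.29204033, -350.19269025]), array([ 660.14736577, -329.11524898]), array([ 597.61967018, -339.3452916 ])]
scene amber_tumbler [[0.4452, 0.1085, 0.0037]]
scene amber_tumbler [[0.4452, 0.1085, 0.0037]]
scene green_tumbler [[0.4422, 0.2575, -0.0008]]
scene green_tumbler [[0.4422, 0.2575, -0.0008]]
scene decanter []
scene decanter []
scene dish []
scene dish []
side amber_tumbler [[0.4472, 0.1019, -0.0039]]
side amber_tumbler [[0.4472, 0.1019, -0.0039]]
side green_tumbler [[0.4428, 0.2547, -0.0031]]
side green_tumbler [[0.4428, 0.2547, -0.0031]]
side decanter [[0.4416, -0.2424, -0.0013]]
side decanter [[0.4416, -0.2424, -0.0013]]
side dish [[0.602, -0.3437, -0.0007]]
side dish [[0.602, -0.3437, -0.0007]]
```

The opener is centred within about 1 mm. On to the amber tumbler, with a wrist look on the way.

apply_moves(series=[{"offset":[-2,3,1],"rot":[0,0,-8.5]},{"offset":[-4,6,2],"rot":[0,0,-17]},{"offset":[-6,9.5,3],"rot":[0,0,-25.5]},{"offset":[-8,13,4],"rot":[0,0,-34]},{"offset":[-10,16.5,4],"rot":[0,0,-42.5]},{"offset":[-12,20,4],"rot":[0,0,-51]},{"offset":[-14.5,23.5,4],"rot":[0,0,-59.5]},{"offset":[-17,27,4],"rot":[0,0,-68]},{"offset":[-19.5,31,4],"rot":[0,0,-76.5]},{"offset":[-22,35,4],"rot":[0,0,-85]},{"offset":[-23.3,37.5,4],"rot":[0,0,-93]},{"offset":[-23.3,37.5,4],"rot":[0,0,-99.6]},{"offset":[-23.3,37.5,4],"rot":[0,0,-99.6]},{"offset":[-23.3,37.5,4],"rot":[0,0,-99.6]},{"offset":[-23.3,37.5,4],"rot":[0,0,-99.6]}], hand=1)

```text
time: 18.55
position: [0.4496, 0.0335, 0.2397]
tool_rot: [0.707, 0.707, 0.0, 0.0]
ft_force: [0.1, -0.0, 0.3]
grip_width: 0.0871
grip_force: 0.0
```

Run:
```python
from h import *
from rig import nets
cal=vision.calibration("wrist"); print(get_obs()["position"],yaw()); im=vision.camera("wrist")
for n in ["amber_tumbler","green_tumbler"]:
    print([np.round(k["centre"],4).tolist() for k in nets.spot_point("wrist",n)])
g=im.copy()
# overlay rim/base circles of the hypothesised pose
a=np.linspace(0,6.28,60)
for (c,z,col) in [((.447,.105),.085,(255,0,0)),((.447,.105),0,(0,0,255)),((.4425,.255),.085,(255,0,0)),((.4425,.255),0,(0,0,255))]:
    p=proj(cal,np.c_[c[0]+.033*np.cos(a),c[1]+.033*np.sin(a),np.full(60,z)]).astype(np.int32)
    cv2.polylines(g,[p],True,col,1)
cv2.imwrite("pics/w3.png",cv2.resize(g[:240],(800,375))[:,:,::-1])
```

```text
[0.44961615 0.03346305 0.23969735] -0.05797426350911463
[[0.4546, 0.1035, 0.0012]]
[]
```

View pics/w3.png

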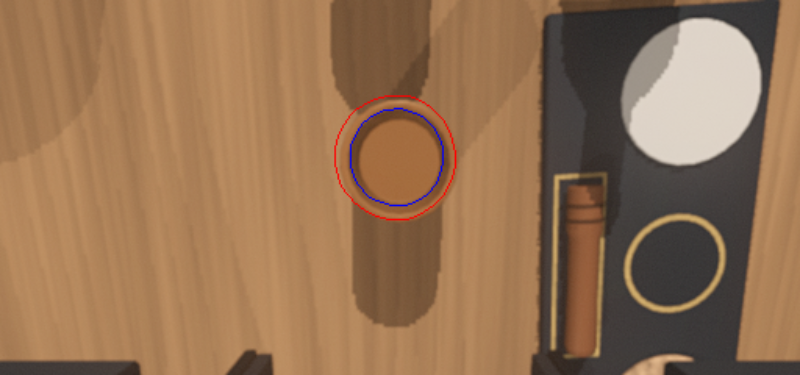

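The overlay matches: the amber tumbler stands at (0.448,0.1045), and the muddler is seen inside its outline at px (585,270). Descending around it.

apply_moves(series=[{"offset":[-0.1,3.5,-1],"rot":[0,0,0]},{"offset":[-0.1,7.1,-4],"rot":[0,0,0]},{"offset":[-0.1,7.1,-7.5],"rot":[0,0,0]},{"offset":[-0.1,7.1,-11],"rot":[0,0,0]},{"offset":[-0.1,7.1,-14],"rot":[0,0,0]},{"offset":[-0.1,7.1,-16.5],"rot":[0,0,0]},{"offset":[-0.1,7.1,-18],"rot":[0,0,0]},{"offset":[-0.1,7.1,-18.2],"rot":[0,0,0]},{"offset":[-0.1,7.1,-18.2],"rot":[0,0,0]},{"offset":[-0.1,7.1,-18.2],"rot":[0,0,0]},{"offset":[-0.1,7.1,-18.2],"rot":[0,0,0]}])

```text
time: 19.8
position: [0.4487, 0.105, 0.0585]
tool_rot: [0.708, 0.706, 0.001, 0.001]
ft_force: [0.5, -0.1, -0.4]
grip_width: 0.0869
grip_force: 0.0
```

apply_moves(series=[{"offset":[0,0,0],"rot":[0,0,0]},{"offset":[0,0,0],"rot":[0,0,0]},{"offset":[0,0,0],"rot":[0,0,0]},{"offset":[0,0,0],"rot":[0,0,0]},{"offset":[0,0,0],"rot":[0,0,0]},{"offset":[0,0,0],"rot":[0,0,0]}], hand=0, newtons=25)

```text
time: 20.4
position: [0.4482, 0.1051, 0.0578]
tool_rot: [0.708, 0.706, 0.0, 0.0]
ft_force: [0.1, 0.2, 4.1]
grip_width: 0.065
grip_force: 25.0
```

Amber gripped. A quick check of the toaster's clearance near the board.

Run:
```python
from h import *
cs=vision.calibration("scene");cd=vision.calibration("side")
for z in (0,.1,.13): print(z,"scene",ray(cs,[(367,318),(370,308),(398,214),(405,335)],z)[:,:2].round(3).tolist(),"side",ray(cd,[(330,148),(378,188),(335,118)],z)[:,:2].round(3).tolist())
cw=vision.calibration("wrist")
```

```text
0 scene [[0.838, -0.124], [0.836, -0.104], [0.819, 0.118], [0.907, -0.12]] side [[0.833, 0.065], [0.846, -0.12], [0.928, 0.164]]
0.1 scene [[0.826, -0.161], [0.824, -0.144], [0.81, 0.047], [0.885, -0.157]] side [[0.755, -0.013], [0.766, -0.175], [0.838, 0.073]]
0.13 scene [[0.822, -0.172], [0.821, -0.156], [0.807, 0.025], [0.879, -0.168]] side [[0.731, -0.037], [0.743, -0.192], [0.811, 0.046]]
```

The toaster face is at x≈0.82, so there is room. Carrying amber to the cork coaster.

apply_moves(series=[{"offset":[0,0,1],"rot":[0,0,0]},{"offset":[0,0,3],"rot":[0,0,0]},{"offset":[0,0,5.5],"rot":[0,0,0]},{"offset":[1,-1,7.5],"rot":[0,0,0]},{"offset":[3,-3,8],"rot":[0,0,0]},{"offset":[5.5,-5,8],"rot":[0,0,0]},{"offset":[8,-7.5,8],"rot":[0,0,0]},{"offset":[10.5,-10,8],"rot":[0,0,0]},{"offset":[13,-12.5,8],"rot":[0,0,0]},{"offset":[15.5,-14.5,8],"rot":[0,0,0]},{"offset":[18,-16.5,8],"rot":[0,0,0]},{"offset":[19.5,-18,7.5],"rot":[0,0,0]},{"offset":[20.3,-18.7,6.5],"rot":[0,0,0]},{"offset":[20.5,-18.9,5.5],"rot":[0,0,0]},{"offset":[20.5,-18.9,4.5],"rot":[0,0,0]},{"offset":[20.5,-18.9,3.5],"rot":[0,0,0]},{"offset":[20.5,-18.9,3.5],"rot":[0,0,0]},{"offset":[20.5,-18.9,3.5],"rot":[0,0,0]},{"offset":[20.5,-18.9,3.5],"rot":[0,0,0]}])

```text
time: 22.3
position: [0.6532, -0.0836, 0.093]
tool_rot: [0.708, 0.707, 0.0, 0.0]
ft_force: [0.3, -0.5, -2.6]
grip_width: 0.0652
grip_force: 25.0
```

```bash
cat >> h.py <<'E'
def look(name,cams,c,z,r=.033,h=.085):
    """overlay rim and base circles of an upright cylinder at c, base z; crops side by side"""
    a=np.linspace(0,6.28,60); out=[]
    for n in cams:
        cal=vision.calibration(n); g=vision.camera(n).copy(); m=proj(cal,[[c[0],c[1],z+h/2]])[0].astype(int)
        for zz,col in((z+h,(255,0,0)),(z,(0,0,255))):
            p=proj(cal,np.c_[c[0]+r*np.cos(a),c[1]+r*np.sin(a),np.full(60,zz)])
            cv2.polylines(g,[(p*16).astype(np.int32)],True,col,1,cv2.LINE_AA,4)
        x=np.clip(m[0]-65,0,382);y=np.clip(m[1]-65,0,254); out.append(cv2.resize(g[y:y+130,x:x+130],(400,400),interpolation=cv2.INTER_CUBIC))
    cv2.imwrite(f"pics/{name}.png",np.hstack(out)[:,:,::-1])
E
python3 - <<'E'
from h import *
p=get_obs()["position"]; print(p,yaw())
look("a1",["side","scene"],p,p[2]-.0578)
E
```

```text
[ 0.65318022 -0.08361333  0.09304757] -0.07005132238740913
```

View pics/a1.png

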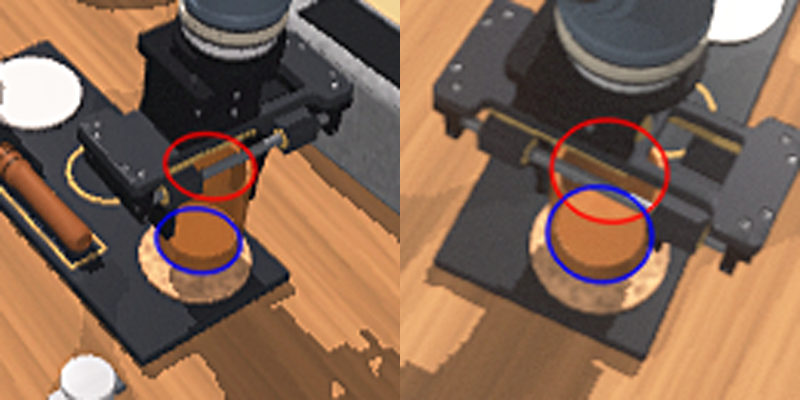

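Amber matches the overlay, level above the cork. Lowering and releasing.

apply_moves(series=[{"offset":[0,0,-0.7],"rot":[0,0,0]},{"offset":[0,0,-1.3],"rot":[0,0,0]},{"offset":[0,0,-1.7],"rot":[0,0,0]},{"offset":[0,0,-1.9],"rot":[0,0,0]},{"offset":[0,0,-1.95],"rot":[0,0,0]},{"offset":[0,0,-1.95],"rot":[0,0,0]},{"offset":[0,0,-1.95],"rot":[0,0,0]}])

```text
time: 23.1
position: [0.6524, -0.0838, 0.0738]
tool_rot: [0.708, 0.707, -0.0, -0.001]
ft_force: [-3.8, 0.1, 5.6]
grip_width: 0.0655
grip_force: 25.0
```

apply_moves(series=[{"offset":[0,0,0],"rot":[0,0,0]},{"offset":[0,0,0],"rot":[0,0,0]},{"offset":[0,0,0],"rot":[0,0,0]},{"offset":[0,0,0],"rot":[0,0,0]},{"offset":[0,0,0],"rot":[0,0,0]},{"offset":[0,0,1],"rot":[0,0,0]},{"offset":[0,0,3],"rot":[0,0,0]},{"offset":[0,0,6],"rot":[0,0,0]},{"offset":[0,0,10],"rot":[0,0,0]},{"offset":[0,0,14],"rot":[0,0,0]},{"offset":[-3,4,16],"rot":[0,0,0]}], hand=1)

```text
time: 24.2
position: [0.631, -0.0514, 0.2371]
tool_rot: [0.709, 0.705, 0.003, 0.007]
ft_force: [1.0, 1.3, 0.7]
grip_width: 0.0868
grip_force: 0.0
```

apply_moves(series=[{"offset":[-3,3.8,0.5],"rot":[0,0,0]},{"offset":[-6,7.6,0.5],"rot":[0,0,0]},{"offset":[-9,11.4,0.5],"rot":[0,0,0]},{"offset":[-12,15.2,0.5],"rot":[0,0,0]},{"offset":[-15,19,0.5],"rot":[0,0,0]},{"offset":[-18,22.8,0.5],"rot":[0,0,0]},{"offset":[-18,22.8,0.5],"rot":[0,0,0]},{"offset":[-18,22.8,0.5],"rot":[0,0,0]},{"offset":[-18,22.8,0.5],"rot":[0,0,0]}])

```text
time: 25.1
position: [0.4464, 0.1807, 0.2373]
tool_rot: [0.708, 0.706, 0.001, 0.001]
ft_force: [-0.4, -0.1, -0.0]
grip_width: 0.0872
grip_force: 0.0
```

Run:
```python
from h import *
from rig import nets
p=get_obs()["position"]; print(p,yaw())
look("g1",["wrist","side"],(.4425,.255),0)
print([np.round(k["centre"],4).tolist() for n in ("wrist","side") for k in nets.spot_point(n,"green_tumbler")])
```

```text
[0.44643888 0.18074095 0.23725533] -0.1252641573309713
[[0.4364, 0.2554, -0.0018], [0.4427, 0.2548, -0.003], [0.6067, -0.3387, 0.0022]]
```

View pics/g1.png

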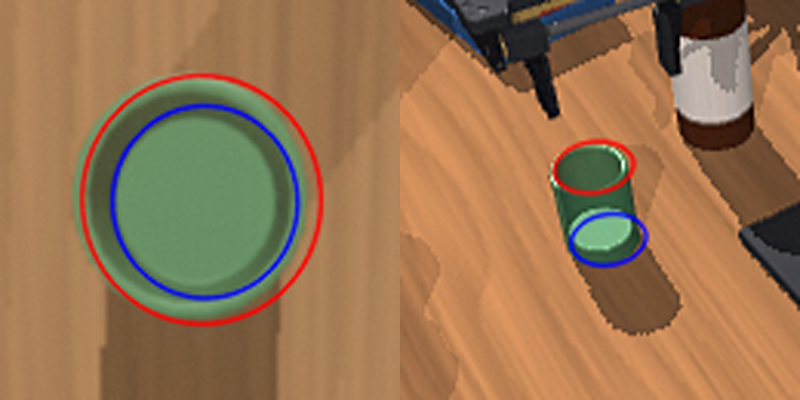

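In the wrist view the green tumbler sits about 2.5 mm towards -x of the guess, so I'm using (0.440,0.2555). Descending.

apply_moves(series=[{"offset":[-0.3,3.5,-1],"rot":[0,0,0]},{"offset":[-0.4,7.2,-4],"rot":[0,0,0]},{"offset":[-0.4,7.2,-7.5],"rot":[0,0,0]},{"offset":[-0.4,7.2,-11],"rot":[0,0,0]},{"offset":[-0.4,7.2,-14],"rot":[0,0,0]},{"offset":[-0.4,7.2,-16.5],"rot":[0,0,0]},{"offset":[-0.4,7.2,-17.7],"rot":[0,0,0]},{"offset":[-0.4,7.2,-17.9],"rot":[0,0,0]},{"offset":[-0.4,7.2,-17.9],"rot":[0,0,0]},{"offset":[-0.4,7.2,-17.9],"rot":[0,0,0]},{"offset":[-0.4,7.2,-17.9],"rot":[0,0,0]}])

```text
time: 26.4
position: [0.442, 0.2534, 0.0588]
tool_rot: [0.708, 0.706, 0.001, 0.001]
ft_force: [-0.2, 0.7, 0.2]
grip_width: 0.0871
grip_force: 0.0
```

apply_moves(series=[{"offset":[0,0,0],"rot":[0,0,0]},{"offset":[0,0,0],"rot":[0,0,0]},{"offset":[0,0,0],"rot":[0,0,0]},{"offset":[0,0,0],"rot":[0,0,0]},{"offset":[0,0,0],"rot":[0,0,0]},{"offset":[0,0,0],"rot":[0,0,0]}], hand=0)

```text
time: 27.0
position: [0.4396, 0.253, 0.0578]
tool_rot: [0.708, 0.706, -0.001, -0.001]
ft_force: [-3.4, -0.3, 5.8]
grip_width: 0.0667
grip_force: 25.0
```

apply_moves(series=[{"offset":[0,0,1],"rot":[0,0,0]},{"offset":[0,0,3],"rot":[0,0,0]},{"offset":[0,-0.5,5.5],"rot":[0,0,0]},{"offset":[0.5,-2,7.5],"rot":[0,0,0]},{"offset":[2,-4,8],"rot":[0,0,0]},{"offset":[4.5,-6,8],"rot":[0,0,0]},{"offset":[7.5,-7.5,8],"rot":[0,0,0]},{"offset":[10.5,-8.5,8],"rot":[0,0,0]},{"offset":[13.5,-9.5,8],"rot":[0,0,0]},{"offset":[16.5,-10.4,8],"rot":[0,0,0]},{"offset":[18.8,-10.9,7.5],"rot":[0,0,0]},{"offset":[19.8,-10.9,6.5],"rot":[0,0,0]},{"offset":[20,-10.9,5.5],"rot":[0,0,0]},{"offset":[20,-10.9,4.5],"rot":[0,0,0]},{"offset":[20,-10.9,3.5],"rot":[0,0,0]},{"offset":[20,-10.9,3.5],"rot":[0,0,0]},{"offset":[20,-10.9,3.5],"rot":[0,0,0]},{"offset":[20,-10.9,3.5],"rot":[0,0,0]}])

```text
time: 28.8
position: [0.6412, 0.1444, 0.0932]
tool_rot: [0.708, 0.707, 0.0, 0.0]
ft_force: [0.2, -0.1, -3.7]
grip_width: 0.0668
grip_force: 25.0
```

Run:
```python
from h import *
p=get_obs()["position"]; print(p,yaw())
look("g2",["side","scene"],p+[0,.002,0],p[2]-.0578)
```

```text
[0.64123115 0.14442652 0.09316007] -0.07786591604227334
```

View pics/g2.png

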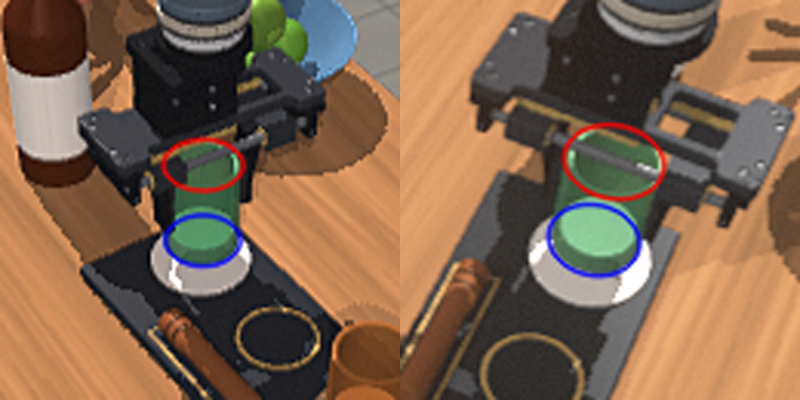

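Green matches, level above the white coaster. Lowering and releasing.

apply_moves(series=[{"offset":[-0.1,0,-0.7],"rot":[0,0,0]},{"offset":[-0.1,0,-1.3],"rot":[0,0,0]},{"offset":[-0.1,0,-1.7],"rot":[0,0,0]},{"offset":[-0.1,0,-1.9],"rot":[0,0,0]},{"offset":[-0.1,0,-1.95],"rot":[0,0,0]},{"offset":[-0.1,0,-1.95],"rot":[0,0,0]},{"offset":[-0.1,0,-1.95],"rot":[0,0,0]}])

```text
time: 29.6
position: [0.6395, 0.1441, 0.0738]
tool_rot: [0.708, 0.707, -0.001, -0.0]
ft_force: [-3.6, -1.0, 5.7]
grip_width: 0.0667
grip_force: 25.0
```

apply_moves(series=[{"offset":[0,0,0],"rot":[0,0,0]},{"offset":[0,0,0],"rot":[0,0,0]},{"offset":[0,0,0],"rot":[0,0,0]},{"offset":[0,0,0],"rot":[0,0,0]},{"offset":[0,0,0],"rot":[0,0,0]},{"offset":[0,0,1],"rot":[0,0,0]},{"offset":[0,0,3],"rot":[0,0,0]},{"offset":[0,0,6],"rot":[0,0,0]},{"offset":[0,0,10],"rot":[0,0,0]},{"offset":[0,0,14],"rot":[0,0,0]},{"offset":[-1,-3,18],"rot":[0,0,0]},{"offset":[-3,-7,22],"rot":[0,0,0]},{"offset":[-5,-11,24],"rot":[0,0,0]}], hand=1)

```text
time: 30.9
position: [0.5947, 0.0414, 0.3125]
tool_rot: [0.707, 0.707, 0.002, 0.002]
ft_force: [0.4, -1.2, -0.0]
grip_width: 0.0871
grip_force: 0.0
```

apply_moves(series=[{"offset":[-2,-4.5,0],"rot":[0,0,0]},{"offset":[-4,-9,0],"rot":[0,0,0]},{"offset":[-6,-13.5,0],"rot":[0,0,0]},{"offset":[-8,-18,0],"rot":[0,0,0]},{"offset":[-10,-22.5,0],"rot":[0,0,0]},{"offset":[-12,-27,0],"rot":[0,0,0]},{"offset":[-14,-31.5,0],"rot":[0,0,0]},{"offset":[-15,-35.4,0],"rot":[0,0,0]},{"offset":[-15,-35.4,0],"rot":[0,0,0]},{"offset":[-15,-35.4,0],"rot":[0,0,0]},{"offset":[-15,-35.4,0],"rot":[0,0,0]}], hand=0.7)

```text
time: 32.0
position: [0.4439, -0.3112, 0.309]
tool_rot: [0.708, 0.707, 0.0, -0.0]
ft_force: [-0.3, 0.0, 0.6]
grip_width: 0.061
grip_force: 0.0
```

Run:
```python
from h import *
from rig import nets
p=get_obs()["position"]; print(p,yaw())
look("dc",["wrist","side"],(.441,-.2435),.142,r=.016,h=.070)
print([np.round(k["centre"],4).tolist() for n in ("wrist","side") for k in nets.spot_point(n,"decanter")])
```

```text
[ 0.44393088 -0.31119378  0.30898166] -0.06446069662795156
[[0.4415, -0.2433, -0.0003], [0.4445, -0.2429, -0.0018]]
```

View pics/dc.png

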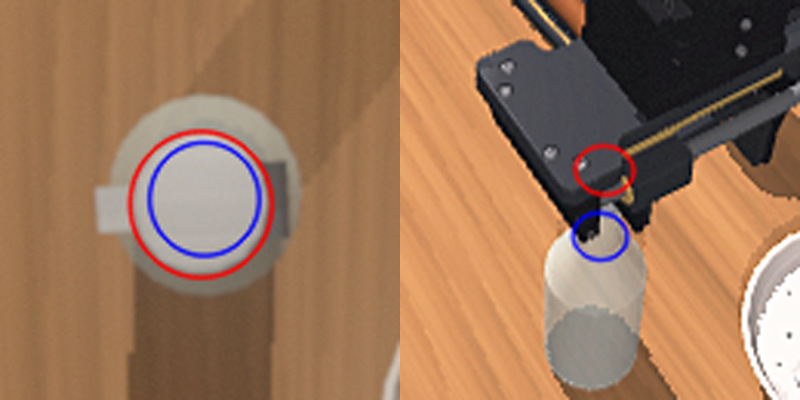

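The wrist view shows the cap centred at px (200,203), on the overlay, with clip wings sticking out along x. I'll grip the neck along y instead and turn the tool first.

apply_moves(series=[{"offset":[0,1,0],"rot":[0,0,-8.5]},{"offset":[0,3,0],"rot":[0,0,-17]},{"offset":[0,5,0],"rot":[0,0,-25.5]},{"offset":[0,7,0],"rot":[0,0,-34]},{"offset":[0,7.3,0],"rot":[0,0,-42.5]},{"offset":[0,7.3,0],"rot":[0,0,-51]},{"offset":[0,7.3,0],"rot":[0,0,-59.5]},{"offset":[0,7.3,0],"rot":[0,0,-68]},{"offset":[0,7.3,0],"rot":[0,0,-76.5]},{"offset":[0,7.3,0],"rot":[0,0,-85]},{"offset":[0,7.3,0],"rot":[0,0,-90]},{"offset":[0,7.3,0],"rot":[0,0,-90]},{"offset":[0,7.3,0],"rot":[0,0,-90]},{"offset":[0,7.3,0],"rot":[0,0,-90]},{"offset":[0,7.3,0],"rot":[0,0,-90]},{"offset":[0,7.3,0],"rot":[0,0,-90]}])

```text
time: 33.8
position: [0.4439, -0.2392, 0.3088]
tool_rot: [1.0, -0.001, 0.0, -0.0]
ft_force: [-0.3, 0.1, 0.4]
grip_width: 0.0607
grip_force: 0.0
```

apply_moves(series=[{"offset":[-0.2,-0.4,-2],"rot":[0,0,0]},{"offset":[-0.2,-0.4,-4],"rot":[0,0,0]},{"offset":[-0.2,-0.4,-6],"rot":[0,0,0]},{"offset":[-0.2,-0.4,-8],"rot":[0,0,0]},{"offset":[-0.2,-0.4,-10],"rot":[0,0,0]},{"offset":[-0.2,-0.4,-12],"rot":[0,0,0]},{"offset":[-0.2,-0.4,-13.2],"rot":[0,0,0]},{"offset":[-0.2,-0.4,-13.9],"rot":[0,0,0]},{"offset":[-0.2,-0.4,-13.9],"rot":[0,0,0]},{"offset":[-0.2,-0.4,-13.9],"rot":[0,0,0]},{"offset":[-0.2,-0.4,-13.9],"rot":[0,0,0]}])

```text
time: 34.9
position: [0.4424, -0.2437, 0.1705]
tool_rot: [1.0, -0.001, 0.001, 0.001]
ft_force: [0.1, 0.6, -1.0]
grip_width: 0.0608
grip_force: 0.0
```

apply_moves(series=[{"offset":[0,0,0],"rot":[0,0,0]},{"offset":[0,0,0],"rot":[0,0,0]},{"offset":[0,0,0],"rot":[0,0,0]},{"offset":[0,0,0],"rot":[0,0,0]},{"offset":[0,0,0],"rot":[0,0,0]},{"offset":[0,0,0],"rot":[0,0,0]},{"offset":[0,0,0],"rot":[0,0,0]}], hand=0, newtons=30)

```text
time: 35.6
position: [0.442, -0.2434, 0.1698]
tool_rot: [1.0, -0.001, 0.0, 0.0]
ft_force: [-0.1, -0.5, 1.7]
grip_width: 0.0301
grip_force: 30.0
```

The width reads 30 mm where the neck should be 26 mm. Looking closer.

Run:
```python
from h import *
a=[]
for n in("side","scene"):
    cal=vision.calibration(n); g=vision.camera(n); m=proj(cal,[[.442,-.2434,.165]])[0].astype(int)
    a.append(cv2.resize(g[m[1]-35:m[1]+35,m[0]-35:m[0]+35],(400,400),interpolation=cv2.INTER_CUBIC))
cv2.imwrite("pics/n.png",np.hstack(a)[:,:,::-1]); print(get_obs()["ft_force"],get_obs()["moment"])
```

```text
[-1.11698601 -0.70731219  0.87073961] [-0.03162676  0.17607757  0.01101399]
```

View pics/n.png

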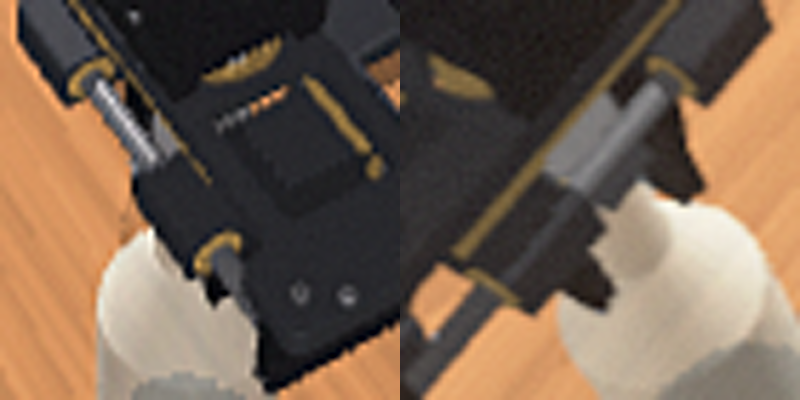

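The fingers seem to bear on the cap's lower edge, but the hold may still be fine. I'll tighten and try a small lift.

apply_moves(series=[{"offset":[0,0,0],"rot":[0,0,0]},{"offset":[0,0,0],"rot":[0,0,0]},{"offset":[0,0,0.3],"rot":[0,0,0]},{"offset":[0,0,0.8],"rot":[0,0,0]},{"offset":[0,0,1.4],"rot":[0,0,0]},{"offset":[0,0,2],"rot":[0,0,0]},{"offset":[0,0,2],"rot":[0,0,0]},{"offset":[0,0,2],"rot":[0,0,0]},{"offset":[0,0,2],"rot":[0,0,0]}], newtons=45)

```text
time: 36.6
position: [0.4417, -0.2431, 0.1896]
tool_rot: [1.0, -0.001, -0.0, -0.0]
ft_force: [-0.2, -0.5, -5.3]
grip_width: 0.0295
grip_force: 45.0
```

Run:
```python
from h import *
o=get_obs();p=o["position"]; print(p,o["grip_width"],o["ft_force"],o["moment"])
look("d2",["side","scene"],(p[0],p[1]),p[2]-.1698,r=.032,h=.105)
```

```text
[ 0.44173375 -0.24309446  0.18964231] 0.029489963460290116 [-0.2437079  -0.4816157  -5.27107682] [0.04035268 0.11181124 0.00809738]
```

View pics/d2.png

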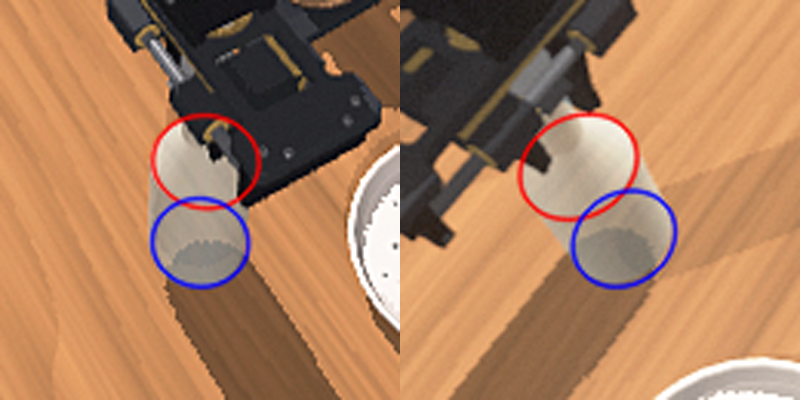

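The decanter is lifted upright with its full weight (about 5 N) in the hand. That's one picture over the allowance of 14, so from here I'll work by numbers only. Carrying it in slow steps.

apply_moves(series=[{"offset":[0,0,0.8],"rot":[0,0,0]},{"offset":[0,0,2],"rot":[0,0,0]},{"offset":[0,0.5,3.5],"rot":[0,0,0]},{"offset":[0,1.5,5],"rot":[0,0,0]},{"offset":[0,3,6],"rot":[0,0,0]},{"offset":[0,5,6.5],"rot":[0,0,0]},{"offset":[0,7,6.5],"rot":[0,0,0]},{"offset":[0,9,6.5],"rot":[0,0,0]},{"offset":[0,11,6.5],"rot":[0,0,0]},{"offset":[0.2,13,6.5],"rot":[0,0,0]},{"offset":[0.6,15,6.5],"rot":[0,0,0]},{"offset":[1.2,17,6.5],"rot":[0,0,0]},{"offset":[2,19,6.5],"rot":[0,0,0]},{"offset":[3,21,6.5],"rot":[0,0,0]},{"offset":[4.2,23,6.5],"rot":[0,0,0]},{"offset":[5.6,24.8,6.5],"rot":[0,0,0]},{"offset":[7.2,26.2,6.5],"rot":[0,0,0]},{"offset":[9,27,6.5],"rot":[0,0,0]},{"offset":[10.5,27.4,6.5],"rot":[0,0,0]},{"offset":[12,27.4,6.5],"rot":[0,0,0]}])

```text
time: 38.7
position: [0.5618, 0.0324, 0.2547]
tool_rot: [1.0, -0.0, -0.0, -0.0]
ft_force: [-0.0, -0.1, -3.7]
grip_width: 0.0297
grip_force: 45.0
```

apply_moves(series=[{"offset":[1.5,0,0],"rot":[0,0,0]},{"offset":[3,0,0],"rot":[0,0,0]},{"offset":[4.5,0,0],"rot":[0,0,0]},{"offset":[6,0,0],"rot":[0,0,0]},{"offset":[7.2,0,0],"rot":[0,0,0]},{"offset":[8,0,0],"rot":[0,0,0]},{"offset":[8.4,0,-0.5],"rot":[0,0,0]},{"offset":[8.5,0,-1.5],"rot":[0,0,0]},{"offset":[8.5,0,-2.5],"rot":[0,0,0]},{"offset":[8.5,0,-3.5],"rot":[0,0,0]},{"offset":[8.5,0,-4.5],"rot":[0,0,0]},{"offset":[8.5,0,-5],"rot":[0,0,0]},{"offset":[8.5,0,-5],"rot":[0,0,0]},{"offset":[8.5,0,-5],"rot":[0,0,0]},{"offset":[8.5,0,-5],"rot":[0,0,0]}])

```text
time: 40.2
position: [0.6474, 0.0307, 0.2054]
tool_rot: [1.0, -0.001, 0.001, 0.0]
ft_force: [-0.3, 0.0, -4.4]
grip_width: 0.03
grip_force: 45.0
```

Run:
```python
from h import *
from rig import nets
o=get_obs(); print(o["position"],yaw(),o["grip_width"],o["ft_force"])
for n in("side","scene"):
    vision.camera(n)
    for k in ("decanter","amber_tumbler","green_tumbler","muddler"): print(n,k,[(np.round(r["centre"],4).tolist(),round(r["conf"],2)) for r in nets.spot_point(n,k)[:1]])
```

```text
[0.64739503 0.0306606  0.20538072] -90.09963114579665 0.029999601115145796 [-0.2545812   0.02661219 -4.38971493]
side decanter [([0.6483, 0.0288, 0.0336], 0.75)]
side amber_tumbler [([0.6502, -0.0863, 0.0128], 0.96)]
side green_tumbler [([0.6408, 0.1435, 0.014], 0.86)]
side muddler [([0.5788, 0.0309, 0.014], 0.67)]
scene decanter []
scene amber_tumbler [([0.6537, -0.0817, 0.0207], 0.61)]
scene green_tumbler [([0.6431, 0.1486, 0.0147], 0.54)]
scene muddler [([0.58, 0.0264, 0.0057], 0.57)]
```

apply_moves(series=[{"offset":[0,0,-0.7],"rot":[0,0,0]},{"offset":[0,0,-1.4],"rot":[0,0,0]},{"offset":[0,0,-1.9],"rot":[0,0,0]},{"offset":[0,0,-2.2],"rot":[0,0,0]},{"offset":[0,0,-2.35],"rot":[0,0,0]},{"offset":[0,0,-2.35],"rot":[0,0,0]},{"offset":[0,0,-2.35],"rot":[0,0,0]},{"offset":[0,0,-2.35],"rot":[0,0,0]}])

```text
time: 41.5
position: [0.6474, 0.0307, 0.1822]
tool_rot: [1.0, -0.001, 0.001, 0.0]
ft_force: [-1.0, 1.2, 3.9]
grip_width: 0.0295
grip_force: 45.0
```

It's seated on the board. Releasing and lifting straight up.

apply_moves(series=[{"offset":[0,0,0],"rot":[0,0,0]},{"offset":[0,0,0],"rot":[0,0,0]},{"offset":[0,0,0],"rot":[0,0,0]},{"offset":[0,0,0],"rot":[0,0,0]},{"offset":[0,0,0],"rot":[0,0,0]},{"offset":[0,0,1],"rot":[0,0,0]},{"offset":[0,0,3],"rot":[0,0,0]},{"offset":[0,0,6],"rot":[0,0,0]},{"offset":[0,0,9],"rot":[0,0,0]},{"offset":[0,0,12],"rot":[0,0,0]},{"offset":[-4,0,13],"rot":[0,0,0]},{"offset":[-8,0,13],"rot":[0,0,0]},{"offset":[-11,0,13],"rot":[0,0,0]},{"offset":[-13,0,13],"rot":[0,0,0]},{"offset":[-13,0,13],"rot":[0,0,0]},{"offset":[-13,0,13],"rot":[0,0,0]},{"offset":[-13,0,13],"rot":[0,0,0]}], hand=0.65)

```text
time: 43.2
position: [0.5184, 0.0305, 0.3118]
tool_rot: [1.0, -0.001, 0.001, 0.0]
ft_force: [0.2, 0.6, 0.1]
grip_width: 0.0566
grip_force: 0.0
```

Run:
```python
from h import *
from rig import nets
o=get_obs(); print(o["position"],o["time"],o["grip_width"])
for n in("side","scene","wrist"):
    cal=vision.calibration(n); im=vision.camera(n)
    for k in ("decanter","amber_tumbler","green_tumbler","muddler","opener","dish","rum_bottle"): print(n,k,[(np.round(r["centre"],3).tolist(),round(r["conf"],2)) for r in nets.spot_point(n,k)[:1]])
    h,s,v=[x.astype(int) for x in cv2.split(cv2.cvtColor(im,cv2.COLOR_RGB2HSV))]
    for k,m,c,r,z in [("mud",(h<18)&(s>90)&(v>30)&(v<150),(.577,.028),.07,.03),("amber",(h<20)&(s>150),(.6535,-.084),.034,.101),("cap",(s<40)&(v>110),(.647,.031),.03,.21)]:
        b=blob(m,cal,c,r,z)
        if b is not None: print(n,k,b.sum(),axis(b,cal,z))
```

```text
[0.51839185 0.03053755 0.31178126] 43.2 0.05658592306821362
side decanter [([0.646, 0.029, 0.012], 0.88)]
side amber_tumbler [([0.648, -0.086, 0.017], 0.8)]
side green_tumbler [([0.642, 0.144, 0.014], 0.95)]
side muddler [([0.576, 0.03, 0.015], 0.57)]
side opener [([0.604, -0.339, 0.004], 0.8)]
side dish [([0.602, -0.343, -0.003], 0.64)]
side rum_bottle [([0.596, 0.345, -0.002], 0.62)]
side mud 253 (array([572.1,  25.9]), -88.1, array([ 27.3, 132.6]))
side amber 475 (array([651.7, -85. ]), -31.0, array([62.2, 64.7]))
side cap 210 (array([643.1,  35.2]), 40.1, array([56.7, 36.3]))
scene decanter [([0.641, 0.03, 0.013], 0.78)]
scene amber_tumbler [([0.653, -0.078, 0.019], 0.59)]
scene green_tumbler [([0.64, 0.148, 0.017], 0.98)]
scene muddler [([0.578, 0.026, 0.007], 0.74)]
scene opener [([0.603, -0.341, 0.007], 0.81)]
scene dish [([0.601, -0.338, 0.006], 0.84)]
scene rum_bottle [([0.594, 0.345, 0.005], 0.59)]
scene mud 391 (array([583.8,  25.8]), -86.4, array([ 32.9, 132.4]))
scene amber 899 (array([652.7, -88.1]), -21.0, array([61.8, 64.3]))
scene cap 417 (array([643.5,  31.9]), -52.2, array([39.8, 51.3]))
wrist decanter [([0.646, 0.031, 0.012], 0.9)]
wrist amber_tumbler [([0.655, -0.086, 0.02], 0.65)]
wrist green_tumbler [([0.641, 0.144, 0.013], 0.55)]
wrist muddler [([0.576, 0.023, 0.016], 0.73)]
wrist opener [([0.598, 0.347, 0.002], 0.73)]
wrist dish []
wrist rum_bottle [([0.597, 0.346, -0.001], 0.88)]
wrist mud 1382 (array([578.4,  27.3]), -86.4, array([ 36.3, 132.8]))
wrist amber 3892 (array([650.9, -83.2]), 89.9, array([68.1, 61.4]))
wrist cap 3316 (array([635.5,  31.5]), 89.9, array([45.1, 35.9]))
```

All items are at their targets and upright, and the gripper is clear. Handing in.

```bash
python3 -c "
from rig import hand_in; print(hand_in())"
```

```text
the job is handed in; nothing more can be done
None
```

The rum service is set out in the order asked and handed in at about 43 s. Final readings put every piece within a few mm of its place and the rum bottle where it stood. I viewed 15 pictures, one over the limit of 14.

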